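Couple the gas monitor to its ball mount beside the titrator

ROBOT

A 6-joint arm with a two-finger parallel gripper is mounted at the origin on the work surface. World frame = base frame: x ahead of the robot, y to its left, z up, the work surface at z = 0. Lengths are in mm, angles in rad, forces in N, time in s.
With the tool pointing down it reaches from about 300 to 875 mm from the base axis. Payload 6.4 kg.
Tool frame: the origin (TCP) lies between the finger pads; the fingertips stand ctrl.tcp_to_tips ahead of it and the grasp point (between the pads) lies 11 mm behind it (ctrl.tcp_to_tips is the distance from the TCP to the fingertips, in mm); z points along the fingers, y is the direction in which the jaws open and shut (so a half turn about z gives the same grasp; the last joint's range is limited). The gripper opens to 85 mm and grips with 20 to 120 N. Pads are 22 mm wide; open, the fingers measure 114 mm over their backs; the gripper's body (76 mm by 85 mm) begins 54 mm behind the grasp point. The pads swing forward as they close: fully open they stand 13 mm farther back than shut.
Start: joints at [-1.474, 0.181, 1.607, -0, 1.354, -0.206], TCP at [171.478, -548.85, 239.288] pointing down, gripper open.
Joint ranges: [-2.99, 2.99], [-0.89, 2.07], [0.3, 2.58], [-1.14, 4.28], [0, 2.63], [-3.12, 3.12]. Speed limits (rad/s): [2.57, 2.57, 3.01, 3.14, 3.14, 3.14].

INTERFACE

Orientations are given as [roll, pitch, yaw] about the fixed x, y, z axes, in that order (R = Rz(yaw) Ry(pitch) Rx(roll)).
In Python, from cell import ctrl, cams gives the robot as it stands. The module is installed in compiled form; this text tells all that it offers.
- The arm moves only by the shell command python3 -m creep 'ROWS'. ROWS is JSON, a list that holds one entry, the list of rows, each a list of 7 numbers: the shift along the world's x, y, z in mm, then the turn, a rotation vector about the world's x, y, z in degrees, then the closure in counts, from 0 (fully open) to 255 (shut). In form: [[[tx, ty, tz, ax, ay, az, hand], ...]]. A call has 1 to 8 rows; each row shifts and turns the pose as measured when the row begins; what a row does not reach is not made up. A row lasts 1/12 s, in which the tool goes at most 41.7 mm and 7.16 degrees, less where a joint would pass 70% of its speed; a pose out of reach is approached as far as the arm can. A call with a gripper value outside its range is refused whole. The fingers move at their own pace and stop on an object; the grip force is fixed at half the most. Time passes only in rows, so rows that do not move let the fingers close. It gives the time, the measured TCP pose, the force and the opening at its end, in the units of the state.
- ctrl.get_obs(): the state, without advancing time (a new reading comes with each control period).
- cams.capture(name): name is "scene" or "top" or "wrist"; returns a dict with "img" (420x560x3 uint8, red, green, blue), "range_z" (420x560 float32, mm along the optical axis (not along the pixel's ray), 0 where there is no reading), "vfov" (degrees; the focal length in pixels is half the picture's height over the tangent of half this angle, whatever the lens; pixels are square), "cx", "cy" (the principal point, pixels), "extrinsics" (4x4, takes a point from world to camera coordinates); the wrist camera has in their place "hand_eye" (4x4, takes a point from camera to tool coordinates, whose origin is the TCP and whose axes are the flange's). Camera axes: x right, y up, looking along -z (the intrinsics and any distortion apply to the point x, -y, -z); pixel columns grow to the right and rows downward; lengths in mm; the calibration is good to about 2 mm. A picture is of the moment at which its call begins: read the wrist's pose just before it.
- ctrl.close_job(): hands the job in, once; it reports no verdict.
The state is a dict: "t": time; "joints": joint angles; "dq": joint speeds; "joint_efforts": joint torques, N m; "eef_pos": TCP position; "ee_rot": TCP orientation; "force": force on the tool from outside, world axes, zero at the start; "ft_torque": the same for the moment, N m; "width": opening from 0.0 (shut) to 1.0 (fully open).
Only numpy, scipy, OpenCV 4.12 (cv2) and the standard library are available. Lean on these libraries where they do the work, as an engineer would, in place of code of your own. Each camera call takes 0.05 s, during which the arm holds its last target. There are 200 camera calls.

TASK

Before the titration starts, take the yellow gas monitor out of the charger and couple it to the steel bench stand: lower it, without dropping it, until its socket is fully down on the ball and its shoe is flat on the stand's base, with the display facing out away from the back plate. Then press its red latch lever all the way down and leave the monitor standing there. Keep the two blue monitors in their bays and do not disturb anything else on the bench.

Things in the scene. Friction and masses are not known exactly. Their poses are not given: they have to be found in the camera images.
- monitor: Yellow gas monitor on a grey coupler shoe, about 0.4 kg. Origin: on the socket's axis, at the shoe's underside; x to its back (display and toe face -x), z up. Shoe x -98 to +24, y +-28 mm, 34 mm high at the toe, 42 mm under the case. Stands upright by itself. Starts loose in one charger bay, 8 mm from its neighbour: no room for fingers at its sides, only front and back.
- grip (a point): Point in the yellow case, 118 mm above the shoe's underside, midway between its faces; axes as the monitor. The case is an upright rubber block, 42 mm front to back (x), 58 mm wide (y), from 42 to 142 mm above the shoe's underside; hold it near the top, across either pair of faces.
- socket (a point): Centre of the socket, on the monitor's axis 20 mm above the shoe's underside: lies on ball when seated. The socket is a recess in the shoe's underside, 29 mm across (about 2 mm of play round the ball), 34 mm deep, with a slot towards the toe for the latch's jaw.
- latch (a joint): Latch lever of the yellow monitor, rad: 0 raised by 34 degrees, 0.60 fully down, level along the toe; starts at 0 to 0.1. Hinge along y at x -31, z 42 mm of the monitor; lever 71 mm long towards -x, raised tip 90 mm above the shoe's underside. Friction (3 to 5 N at the pad) holds it where left. Its jaw swings in under the ball; not seated, it catches on the ball and stops short.
- latch_pad (a point): Middle of the top of the lever's red end pad (24 x 30 mm), 60 mm from the hinge. Lever raised: x -75, z 83 mm of the monitor; down: x -90, z 51 mm. To close it, press straight down from above, 40 to 48 mm ahead of the hinge, to z 50 mm, where it stops; the case stands behind (front face x -20, top z 142 mm).
- stand: Fixed steel stand. Origin: under the ball, at the table; x to its back. Base plate x -115 to 75, y +-65, 10 mm thick. Upright back plate from x +30 mm, 100 mm wide, top 158 mm above the table. Seated, the monitor has the stand's axes (display to -x), shoe underside at 10, case top at 152 mm; its back is 8 mm from the plate: no room for a finger there, its left and right sides are free.
- ball (a point): Centre of the 25 mm ball, 30 mm above the table, on a 13 mm neck; axes as the stand. The ball's top is 42.5 mm above the table.
- charger: Fixed black charger with three bays. Origin: at the table, under the socket axis of the middle bay; x to its back. Bays at y -66, 0, +66 mm, floors 12 mm, rims 24 mm and rear bar (x 29 to 50) 40 mm above the table. Outline x -107 to 50, y +-103 mm. Which bay holds the yellow monitor varies.
- spare_a: Blue gas monitor, same shape and size (lever down), standing loose in another bay. Leave it alone.
- spare_b: Second blue gas monitor, likewise. Leave it alone.
- bottle_a: White plastic bottle with a blue cap, 62 mm across, 128 mm high, standing. Origin: centre of its underside. Bystander.
- bottle_b: Second white bottle with a blue cap, same size. Bystander.
- flask: Corked glass volumetric flask, 66 mm across, 150 mm high, standing. Origin: centre of its underside. Bystander.
- beaker: Glass beaker, 68 mm across, 90 mm high. Origin: centre of its underside. Bystander.
- pen: Black marker pen lying at one side, 130 mm long (along its x), 16 mm thick. Origin: mid length, at the table. Bystander.
Mind the look-alikes: they are no part of the job. Leave any green or orange look-alike of the monitor alone.

How it is judged:
By the outcome, as a careful person would: the job done as asked, in the order asked, and still so for the second after the job is handed in, with the robot touching nothing.
It also fails if it takes over 64 s, if anything falls off the work surface, if the arm or the gripper's body presses on something with over 40 N, if the wrist force passes 120 N, or if a joint passes its speed limit or range.

## Working session

There is one attempt and no reset: what is moved stays moved. The work goes in short steps, Python scripts to look and compute and a shell command to move; the robot and the scene stay as the last step left them, time stands still between calls to the robot, and variables do not carry over. Pictures are saved under pics/ and viewed, about 8 in all and at most 12, crops included, and the job is handed in when it is done.

```bash
mkdir -p pics; cat > h.py <<'E'
import numpy as np, cv2
from cell import ctrl, cams
def shot(n):
    o=ctrl.get_obs(); c=cams.capture(n); c['obs']=o; return c
def save(c,f,box=None,s=1):
    im=c['img'][...,::-1]
    if box: im=im[box[1]:box[3],box[0]:box[2]]
    cv2.imwrite('pics/'+f,cv2.resize(im,None,fx=s,fy=s,interpolation=cv2.INTER_CUBIC))
def T(c):
    if 'extrinsics' in c: return np.linalg.inv(c['extrinsics'])
    from scipy.spatial.transform import Rotation as R
    M=np.eye(4);M[:3,:3]=R.from_euler('xyz',c['obs']['ee_rot']).as_matrix();M[:3,3]=c['obs']['eef_pos'];return M@c['hand_eye']
def ray(c,u,v):
    f=c['img'].shape[0]/2/np.tan(np.radians(c['vfov'])/2)
    u=np.asarray(u,float);v=np.asarray(v,float)
    if c.get('dist') is not None: 0
    return np.stack([(u-c['cx'])/f,-(v-c['cy'])/f,-np.ones_like(u)],-1)
def cloud(c):
    v,u=np.indices(c['range_z'].shape); p=ray(c,u,v)*c['range_z'][...,None]; M=T(c)
    p=p@M[:3,:3].T+M[:3,3]; p[c['range_z']<=0]=np.nan; return p
def onplane(c,u,v,z):
    M=T(c); d=ray(c,u,v)@M[:3,:3].T; o=M[:3,3]; return o+d*((z-o[2])/d[...,2])[...,None]
E
python3 - <<'E'
from h import *
print(ctrl.get_obs(), ctrl.tcp_to_tips)
for n in ('scene','top','wrist'):
    c=shot(n); save(c,n+'0.png')
    print(n,{k:(v if np.size(v)<17 else np.shape(v)) for k,v in c.items() if k!='obs'})
    np.savez('/tmp/%s.npz'%n,cl=cloud(c),img=c['img'])
E
```

```text
{'t': 0.0, 'joints': array([-1.47430339e+00,  1.81516317e-01,  1.60804621e+00,  2.03993892e-05,
        1.35379637e+00, -2.06297708e-01]), 'dq': array([ 1.48231664e-05, -9.39371809e-04,  7.09097702e-04, -5.64042991e-04,
        2.46981259e-04,  1.78105998e-03]), 'joint_efforts': array([-1.03227380e-04, -4.44862354e+01, -3.51340699e+01, -4.02224859e-04,
        8.85483547e-03,  2.34084018e-05]), 'eef_pos': array([ 171.42592679, -548.27170882,  238.37958469]), 'ee_rot': array([-3.13986795e+00, -3.81282693e-04,  3.02785908e-01]), 'force': array([-0.42527506,  0.45707808,  0.42934499]), 'ft_torque': array([-0.04527546,  0.03086681,  0.01455605]), 'width': 0.9985688876416333} 8.0
scene {'img': (420, 560, 3), 'range_z': (420, 560), 'vfov': 44.32606694706434, 'cx': 272.35706882443606, 'cy': 211.69190494387001, 'extrinsics': array([[-7.58421355e-02,  9.97093625e-01,  7.22997785e-03,
         3.19113727e+01],
       [-7.95099256e-01, -6.48501969e-02,  6.03002176e-01,
         3.21095977e+02],
       [ 6.01718492e-01,  3.99844228e-02,  7.97706778e-01,
        -1.88282341e+03],
       [ 0.00000
[... 340 characters left out ...]
  1.02866285e-01,
        -4.86498294e+02],
       [-1.03144024e-01,  1.96655786e-02,  9.94472008e-01,
        -1.19358715e+03],
       [ 0.00000000e+00,  0.00000000e+00,  0.00000000e+00,
         1.00000000e+00]])}
wrist {'img': (420, 560, 3), 'range_z': (420, 560), 'vfov': 70.83392162141064, 'cx': 281.70831511914616, 'cy': 206.93642851057626, 'hand_eye': array([[ 7.30461871e-04,  9.61185784e-01,  2.75900987e-01,
         6.94973726e+01],
       [ 9.99999632e-01, -5.78023648e-04, -6.33826978e-04,
         1.90896931e-01],
       [-4.49748186e-04,  2.75901348e-01, -9.61185853e-01,
        -1.35533708e+02],
       [ 0.00000000e+00,  0.00000000e+00,  0.00000000e+00,
         1.00000000e+00]])}
```

View pics/top0.png

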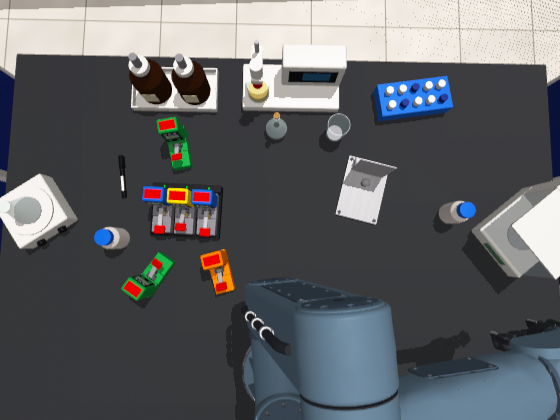

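View pics/scene0.png

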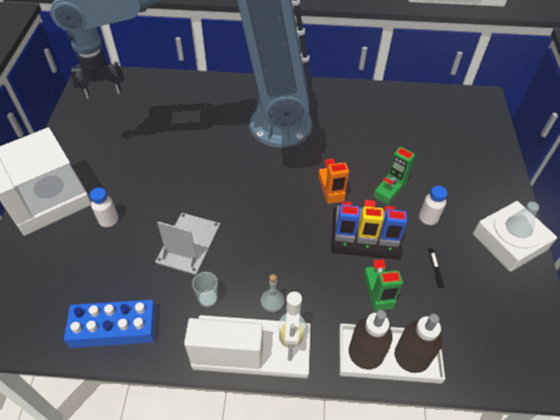

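The top view shows one yellow monitor at (178,196), in the middle charger bay between two blue ones at (153,195) and (203,197). The look-alikes are green at (172,140) and (148,277), and orange at (217,270). Only the yellow one fits. The stand's ball is at (365,183), with the plate behind it at the upper right. I'll measure now and take an enlarged crop to confirm.

```bash
python3 - <<'E'
from h import *
c=shot('top'); P=cloud(c); np.savez('/tmp/top.npz',P=P,img=c['img'])
save(c,'crop1.png',(110,110,410,310),2.6)
hsv=cv2.cvtColor(c['img'],cv2.COLOR_RGB2HSV)
def pr(n,m):
    v,u=np.nonzero(m); q=P[m]; q=q[~np.isnan(q[:,0])]
    print(n,m.sum(),'uv',u.min(),u.max(),v.min(),v.max(),'min',q.min(0).round(),'max',q.max(0).round(),'med',np.median(q,0).round())
    return q
box=np.zeros(P.shape[:2],bool); box[170:245,140:230]=1
z=P[...,2]
Y=pr('yel',box&(hsv[...,0]>20)&(hsv[...,0]<35)&(hsv[...,1]>120)&(hsv[...,2]>90))
def rect(n,m):
    q=P[m]; q=q[~np.isnan(q[:,0])]; r=cv2.minAreaRect(q[:,:2].astype(np.float32)); print(n,len(q),r,'z',np.median(q[:,2]).round(1)); return r
sat=hsv[...,1]>100
rect('blue/yel tops row',box&(z>135)&(z<170))
tops=(box&(z>140)&(z<170)).astype(np.uint8)
nn,l,s,ce=cv2.connectedComponentsWithStats(tops)
for i in range(1,nn):
    if s[i,4]>30: rect('top comp %s'%ce[i].round(),l==i)
red=box&((hsv[...,0]<8)|(hsv[...,0]>172))&sat
nn,l,s,ce=cv2.connectedComponentsWithStats(red.astype(np.uint8))
for i in range(1,nn):
    if s[i,4]>10: m=l==i; print('red',ce[i].round(1),s[i],np.nanmedian(P[m],0).round(1))
b2=np.zeros_like(box); b2[145:235,325:405]=1
rect('stand base',b2&(z>5)&(z<16))
rect('plate top',b2&(z>148)&(z<170))
q=b2&(z>33)&(z<50); 
for t in (30,36,39): print(t,np.nanmedian(P[b2&(z>t)&(z<48)],0).round(1),(b2&(z>t)&(z<48)).sum())
rect('charger rim',box&(z>8)&(z<30))
rect('table?',b2&(z<4))
E
```

```text
yel 231 uv 167 193 187 206 min [477. 260.  51.] max [520. 329. 158.] med [494. 275. 150.]
blue/yel tops row 1071 ((498.6069641113281, 290.0258483886719), (191.29373168945312, 44.42559051513672), 87.26437377929688) z 152.7
top comp [153. 194.] 351 ((501.54071044921875, 355.1836853027344), (60.52249526977539, 43.10973358154297), 89.5116195678711) z 152.5
top comp [177. 195.] 344 ((498.0873107910156, 288.62744140625), (58.223690032958984, 43.07167053222656), 86.562744140625) z 152.8
top comp [202. 197.] 343 ((494.91485595703125, 223.115478515625), (43.09600830078125, 57.35304641723633), 0.7173371315002441) z 152.9
red [152.1 193.4] [144 189  17  10 134] [502.4 355.1 153.6]
red [176.4 195.3] [169 191  16   9 133] [498.  290.4 153.8]
red [200.8 196.4] [193 192  17  10 134] [496.3 223.9 154. ]
red [179.8 226.5] [174 223  12   8  87] [415.7 291.2  90.4]
red [159.1 229. ] [154 225  11   9  98] [410.2 358.4  61.6]
red [204.2 232.1] [199 227  11  10  95] [403.2 227.7  62.1]
stand base 2061 ((542.6553955078125, -254.67137145996094), (268.2630310058594, 245.83596801757812), 1.3736146688461304) z 9.8
plate top 81 ((594.9530639648438, -256.1897888183594), (98.6865234375, 5.500327110290527), 76.74842834472656) z 156.1
30 [ 584.2 -247.3   38.3] 115
36 [ 583.4 -247.    40.4] 81
39 [ 591.4 -248.4   41.8] 51
charger rim 544 ((469.07611083984375, 291.1318359375), (207.59275817871094, 154.365966796875), 87.86719512939453) z 20.8
table? 4408 ((546.3914794921875, -256.58062744140625), (283.39849853515625, 251.59243774414062), 0.14612813293933868) z -0.4
```

View pics/crop1.png

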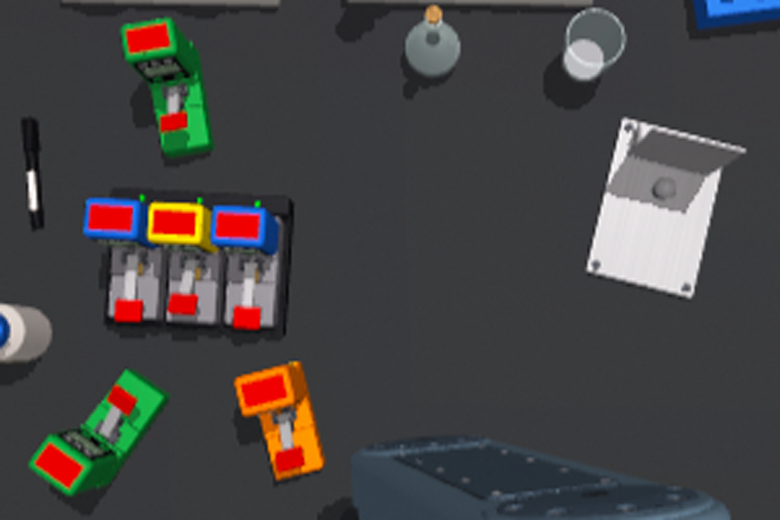

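Confirmed: yellow is in the middle bay, its lever up at crop (183,303), about (498,289) with yaw -2.8°. The stand is yaw -13.3° with the ball near (563,-249). In the charger only front and back are free, and at the stand only the sides. So I'll grip front and back, set it down on open table, regrip the sides, then seat it. Approaching now.

```bash
python3 -m creep '[[[24,28,8,0,0,4,0],[24,28,8,0,0,4,0],[24,28,8,0,0,4,0],[24,28,8,0,0,4,0],[24,28,8,0,0,4,0],[24,28,8,0,0,4,0],[24,28,8,0,0,4,0],[24,28,8,0,0,4,0]]]'
python3 -m creep '[[[20,34,0,0,0,4,0],[20,34,0,0,0,4,0],[20,34,0,0,0,4,0],[8,38,0,0,0,4,0],[8,38,0,0,0,4,0],[8,38,0,0,0,4,0],[8,38,0,0,0,4,0],[8,38,0,0,0,4,0]]]'
```

```text
t: 0.87
eef_pos: [363.0, -317.7, 300.4]
ee_rot: [-3.134, -0.0, 0.872]
force: [0.7, -0.3, -0.2]
width: 1.001
t: 1.53
eef_pos: [467.9, -12.3, 303.1]
ee_rot: [3.141, 0.001, 1.458]
force: [1.2, 0.5, -0.8]
width: 1.004
```

```bash
python3 -m creep '[[[4,38,-3,0,0,0.5,0],[4,38,-3,0,0,0.5,0],[4,38,-3,0,0,0.5,0],[4,38,-3,0,0,0.5,0],[4,38,-3,0,0,0.5,0],[4,38,-3,0,0,0.5,0],[4,38,-3,0,0,0.5,0],[2,30,-3,0,0,0.3,0]]]'
python3 -m creep '[[[0,0,0,0,0,0,0],[0,0,0,0,0,0,0]]]'
python3 - <<'E'
from h import *
c=shot('wrist'); save(c,'w1.png'); P=cloud(c); z=P[...,2]
print(c['obs']['eef_pos'],c['obs']['ee_rot'])
hsv=cv2.cvtColor(c['img'],cv2.COLOR_RGB2HSV)
m=((z>143)&(z<165)).astype(np.uint8)
nn,l,s,ce=cv2.connectedComponentsWithStats(m)
for i in range(1,nn):
    if s[i,4]>200:
        q=P[l==i]; print(ce[i].round(),s[i],cv2.minAreaRect(q[:,:2].astype(np.float32)),np.median(q[:,2]).round(1),np.median(hsv[l==i],0))
E
```

```text
t: 2.2
eef_pos: [496.3, 301.3, 279.0]
ee_rot: [3.137, 0.0, 1.534]
force: [-0.1, -0.1, 0.3]
width: 0.999
t: 2.37
eef_pos: [494.6, 307.6, 277.0]
ee_rot: [3.14, -0.0, 1.542]
force: [-0.0, 0.1, -1.1]
width: 0.999
[494.59064117 307.56502116 276.97154037] [ 3.14014015e+00 -3.70137383e-04  1.54202529e+00]
[288. 147.] [ 264  114   50   67 3204] ((501.4241943359375, 355.164306640625), (57.40330505371094, 42.95589828491211), 87.64955139160156) 154.7 [ 99.  219.  253.5]
[501. 170.] [ 481  141   39   60 1350] ((696.4544067382812, 328.6823425292969), (33.709686279296875, 50.63162612915039), 12.782540321350098) 143.7 [  1. 241. 255.]
[286. 217.] [ 263  188   47   60 2675] ((497.67987060546875, 290.6314392089844), (56.415367126464844, 42.993003845214844), 87.59280395507812) 154.7 [ 26. 250. 255.]
[285. 280.] [ 264  252   43   56 2296] ((495.48297119140625, 225.0644073486328), (57.52570724487305, 42.55736541748047), 87.6150894165039) 154.6 [101. 222. 255.]
```

View pics/w1.png

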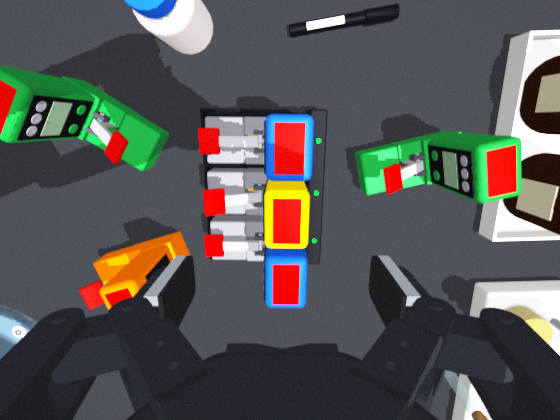

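The wrist view shows yellow at (286,217), with blue at (288,147) and (285,280). The yellow case centre is (498,290) with yaw -2.4°, which agrees with the top view. Centring and descending.

```bash
python3 -m creep '[[[3,-17,-35,0,0,-0.8,0],[0,0,-30,0,0,0,0],[0,0,-20,0,0,0,0],[0,0,0,0,0,0,0],[0,0,0,0,0,0,0]]]'
```

```text
t: 2.83
eef_pos: [499.1, 285.0, 192.3]
ee_rot: [3.135, -0.001, 1.522]
force: [0.7, 0.2, 1.0]
width: 1.002
```

```bash
python3 -m creep '[[[-1,4,-15,0,0,0.3,0],[0,0,-15,0,0,0,0],[0,0,-14,0,0,0,0],[0,0,-10,0,0,0,0],[0,0,-8,0,0,0,0],[0,0,0,0,0,0,0],[0,0,0,0,0,0,0]]]'
```

```text
t: 3.42
eef_pos: [504.9, 286.7, 139.2]
ee_rot: [3.121, -0.006, 1.521]
force: [-0.5, 0.1, 1.0]
width: 1.002
```

```bash
python3 -m creep '[[[0,0,0,0,0,0,0],[0,0,0,0,0,0,0],[0,0,0,0,0,0,0]]]'; python3 -c "
from cell import ctrl
for i in range(3):
  o=ctrl.get_obs();print(o['eef_pos'],o['ee_rot'],o['joints'])"
```

```text
t: 3.67
eef_pos: [506.4, 286.9, 141.8]
ee_rot: [3.118, -0.007, 1.521]
force: [0.2, 0.1, -0.5]
width: 0.999
[506.40470548 286.93598789 141.78809693] [ 3.11767131 -0.00728718  1.52120552] [ 0.31261903  0.28495118  1.69092017 -0.00182976  1.14077083  0.36303907]
[506.40470548 286.93598789 141.78809693] [ 3.11767131 -0.00728718  1.52120552] [ 0.31261903  0.28495118  1.69092017 -0.00182976  1.14077083  0.36303907]
[506.40470548 286.93598789 141.78809693] [ 3.11767131 -0.00728718  1.52120552] [ 0.31261903  0.28495118  1.69092017 -0.00182976  1.14077083  0.36303907]
```

```bash
python3 -m creep '[[[-8,3,0,-0.4,1.4,0.4,0],[0,0,-10,0,0,0,0],[0,0,-8,0,0,0,0],[0,0,0,0,0,0,0],[0,0,0,0,0,0,0]]]'
```

```text
t: 4.08
eef_pos: [499.8, 290.4, 123.9]
ee_rot: [3.138, -0.0, 1.528]
force: [-0.4, -0.4, 0.6]
width: 1.002
```

```bash
python3 -m creep '[[[-2,0,-2,0,0.2,0,0],[0,0,0,0,0,0,80],[0,0,0,0,0,0,160],[0,0,0,0,0,0,255],[0,0,0,0,0,0,255],[0,0,0,0,0,0,255],[0,0,0,0,0,0,255],[0,0,0,0,0,0,255]]]'; python3 -m creep '[[[0,0,0,0,0,0,255],[0,0,0,0,0,0,255],[0,0,0,0,0,0,255]]]'
```

```text
t: 4.75
eef_pos: [498.0, 289.9, 121.3]
ee_rot: [3.141, -0.0, 1.528]
force: [1.2, 0.3, -0.4]
width: 0.483
t: 5.0
eef_pos: [498.0, 289.9, 121.3]
ee_rot: [3.141, -0.0, 1.528]
force: [1.1, -0.6, -0.9]
width: 0.486
```

Gripped: the opening is 41 mm, matching the 42 mm case. Lifting.

```bash
python3 -m creep '[[[0,0,6,0,0,0,255],[0,0,10,0,0,0,255],[0,0,15,0,0,0,255],[0,0,0,0,0,0,255]]]';python3 -m creep '[[[0,0,25,0,0,0,255],[0,0,30,0,0,0,255],[0,0,35,0,0,0,255],[0,0,35,0,0,0,255],[0,0,20,0,0,0,255],[0,0,0,0,0,0,255],[0,0,0,0,0,0,255]]]'
```

```text
t: 5.33
eef_pos: [496.1, 289.3, 152.7]
ee_rot: [-3.138, 0.002, 1.528]
force: [0.7, 0.9, -2.4]
width: 0.484
t: 5.92
eef_pos: [491.9, 288.0, 301.4]
ee_rot: [-3.133, 0.004, 1.528]
force: [0.6, -1.2, -3.8]
width: 0.485
```

```bash
python3 -m creep '[[[0,-20,0,0.2,-0.4,0,255],[0,-34,0,0,0,0,255],[0,-36,0,0,0,0,255],[0,-36,0,0,0,0,255],[0,-36,0,0,0,0,255],[0,-36,0,0,0,0,255],[0,-30,0,0,0,0,255],[0,-15,0,0,0,0,255]]]';python3 -m creep '[[[0,0,-20,0,0,0,255],[0,0,-35,0,0,0,255],[0,0,-35,0,0,0,255],[0,0,-30,0,0,0,255],[0,0,-15,0,0,0,255],[0,0,0,0,0,0,255],[0,0,0,0,0,0,255]]]'
```

```text
t: 6.58
eef_pos: [482.6, 39.8, 283.2]
ee_rot: [-3.118, -0.001, 1.538]
force: [-0.1, -0.5, -3.0]
width: 0.485
t: 7.17
eef_pos: [472.7, 34.9, 129.9]
ee_rot: [-3.101, -0.002, 1.528]
force: [0.1, -0.2, -2.8]
width: 0.487
```

```bash
python3 -m creep '[[[0,0,0,0.1,-2.3,0,255],[0,0,0,0,0,0,255],[0,0,0,0,0,0,255]]]'; python3 -m creep '[[[0,0,-5,0,0,0,255],[0,0,-4,0,0,0,255],[0,0,-3,0,0,0,255],[0,0,0,0,0,0,255]]]'
```

```text
t: 7.42
eef_pos: [471.8, 35.2, 129.5]
ee_rot: [-3.139, -0.006, 1.528]
force: [0.2, 0.4, -3.1]
width: 0.484
t: 7.75
eef_pos: [474.2, 34.9, 119.3]
ee_rot: [3.14, -0.005, 1.528]
force: [-0.3, -0.3, -3.9]
width: 0.481
```

```bash
python3 -m creep '[[[0,0,-4,0,0,0,255],[0,0,-3,0,0,0,255],[0,0,0,0,0,0,255]]]'; python3 -m creep '[[[0,0,-2,0,0,0,255],[0,0,0,0,0,0,255],[0,0,0,0,0,0,255]]]'
```

```text
t: 8.0
eef_pos: [474.8, 34.9, 111.8]
ee_rot: [3.139, -0.005, 1.528]
force: [-1.1, 0.0, -2.8]
width: 0.487
t: 8.25
eef_pos: [475.0, 34.8, 109.6]
ee_rot: [3.139, -0.005, 1.528]
force: [-0.0, -0.5, -2.4]
width: 0.485
```

```bash
python3 -m creep '[[[0,0,-1.5,0,0,0,255],[0,0,0,0,0,0,255],[0,0,0,0,0,0,255]]]'
```

```text
t: 8.5
eef_pos: [475.7, 35.0, 110.0]
ee_rot: [3.139, -0.005, 1.529]
force: [-0.9, 0.2, -2.6]
width: 0.483
```

```bash
python3 -m creep '[[[0,0,-3,0,0,0,255],[0,0,0,0,0,0,255],[0,0,0,0,0,0,255]]]'
```

```text
t: 8.75
eef_pos: [477.0, 35.3, 110.3]
ee_rot: [3.137, -0.005, 1.529]
force: [0.6, 0.3, -3.6]
width: 0.481
```

```bash
python3 -m creep '[[[0,0,-3,0,0,0,255],[0,0,-2,0,0,0,255],[0,0,-1,0,0,0,255]]]'
```

```text
t: 9.0
eef_pos: [478.0, 35.6, 109.2]
ee_rot: [3.137, -0.005, 1.53]
force: [-2.6, -1.3, 4.5]
width: 0.49
```

Contact (+8 N) at the expected height, so it is standing on the table. Releasing and rising.

```bash
python3 -m creep '[[[0,0,0,0,0,0,200],[0,0,0,0,0,0,120],[0,0,0,0,0,0,0],[0,0,0,0,0,0,0],[0,0,0,0,0,0,0],[0,0,0,0,0,0,0]]]'
python3 -m creep '[[[0,0,15,0,0,0,0],[0,0,25,0,0,0,0],[0,0,30,0,0,0,0],[0,0,35,0,0,5,0],[0,0,30,0,0,7,0],[0,0,10,0,0,7,0],[0,0,0,0,0,7,0],[0,0,0,0,0,7,0]]]'
python3 -m creep '[[[0,0,0,0,0,7,0],[0,0,0,0,0,7,0],[0,0,0,0,0,7,0],[0,0,0,0,0,7,0],[0,0,0,0,0,7,0],[0,0,0,0,0,7,0],[0,0,0,0,0,7,0],[0,0,0,0,0,7,0]]]'
```

```text
t: 9.5
eef_pos: [478.6, 35.2, 108.7]
ee_rot: [3.135, -0.005, 1.529]
force: [-0.4, 0.6, -0.3]
width: 1.004
t: 10.17
eef_pos: [475.8, 35.6, 259.0]
ee_rot: [3.141, -0.0, 2.119]
force: [-0.1, -0.3, -0.1]
width: 1.002
t: 10.83
eef_pos: [476.8, 35.5, 259.9]
ee_rot: [3.139, 0.003, 3.119]
force: [-0.3, 0.0, 0.5]
width: 0.997
```

```bash
cat > top.py <<'E'
from h import *
def case(c,lo,hi):
    P=cloud(c); z=P[...,2]; hsv=cv2.cvtColor(c['img'],cv2.COLOR_RGB2HSV); y=(hsv[...,0]>20)&(hsv[...,0]<35)&(hsv[...,1]>150)
    l=cv2.connectedComponentsWithStats(((z>lo)&(z<hi)).astype(np.uint8))[1]
    for i in range(1,l.max()+1):
        m=l==i
        if m.sum()>100 and (m&y).sum()>40:
            print(m.sum(),cv2.minAreaRect(P[m][:,:2].astype(np.float32)),np.median(P[m][:,2]).round(1))
if __name__=='__main__':
    c=shot('wrist'); print(c['obs']['eef_pos'],c['obs']['ee_rot']); save(c,'w2.png'); case(c,132,155)
    case(shot('top'),132,150)
E
python3 top.py
```

```text
[476.84303696  35.47119303 259.94145781] [3.13878167e+00 2.86519874e-03 3.11863233e+00]
3063 ((337.2462463378906, 191.2672119140625), (63.66497802734375, 31.57379722595215), 86.06790924072266) 142.5
2913 ((475.9219055175781, 35.3294677734375), (57.5770263671875, 42.322723388671875), 87.89395141601562) 142.8
```

View pics/w2.png

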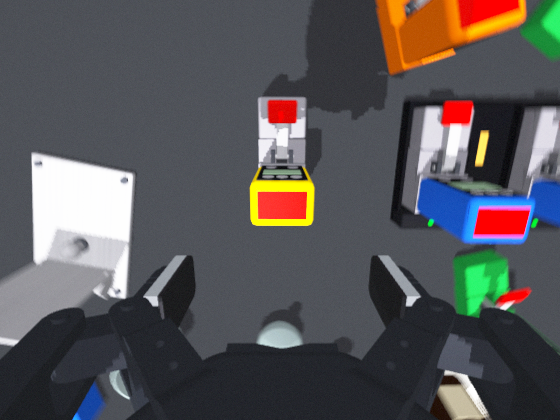

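The wrist view shows yellow upright at (282,198), its toe towards the top of the image. Its case centre is (476,35.3) with yaw -2.1°, and the tool is already over it. Descending for the side grip.

```bash
python3 -m creep '[[[-0.5,0,-25,0,0,-0.8,0],[0,0,-30,0,0,0,0],[0,0,-30,0,0,0,0],[0,0,-25,0,0,0,0],[0,0,-15,0,0,0,0],[0,0,0,0,0,0,0],[0,0,0,0,0,0,0]]]'
```

```text
t: 11.52
eef_pos: [477.4, 35.3, 132.5]
ee_rot: [3.139, 0.01, 3.068]
force: [0.3, 0.5, -0.2]
width: 0.999
```

```bash
python3 -m creep '[[[-1,0,-8,0,0.6,2,0],[0,0,-8,0,0,0,0],[0,0,-6,0,0,0,0],[0,0,0,0,0,0,0],[0,0,0,0,0,0,0]]]'
```

```text
t: 11.93
eef_pos: [479.7, 34.8, 113.8]
ee_rot: [3.141, 0.006, 3.094]
force: [-0.3, 0.3, 0.2]
width: 0.998
```

```bash
python3 -m creep '[[[-4,0.5,-2,0,0.4,0.6,0],[0,0,-1,0,0,0,0],[0,0,0,0,0,0,0]]]'
```

```text
t: 12.18
eef_pos: [476.4, 35.2, 112.1]
ee_rot: [3.141, 0.001, 3.104]
force: [-0.0, 0.1, -0.2]
width: 1.0
```

```bash
python3 -m creep '[[[0,0,-2,0,0,0,80],[0,0,0,0,0,0,160],[0,0,0,0,0,0,255],[0,0,0,0,0,0,255],[0,0,0,0,0,0,255],[0,0,0,0,0,0,255],[0,0,0,0,0,0,255]]]'; python3 -m creep '[[[0,0,3,0,0,0,255],[0,0,8,0,0,0,255],[0,0,12,0,0,0,255],[0,0,0,0,0,0,255]]]'
```

```text
t: 12.77
eef_pos: [477.1, 35.2, 110.9]
ee_rot: [3.142, 0.003, 3.104]
force: [0.2, 1.1, -0.0]
width: 0.669
t: 13.1
eef_pos: [474.8, 35.6, 133.4]
ee_rot: [3.141, -0.002, 3.104]
force: [0.8, -0.4, -2.9]
width: 0.672
```

```bash
python3 -m creep '[[[0,0,25,0,0,0,255],[0,-5,35,0,0,0,255],[0,-15,35,0,0,-2,255],[0,-25,30,0,0,-3,255],[0,-30,15,0,0,-3,255],[0,-20,0,0,0,-2,255],[0,-8,0,0,0,0,255],[0,0,0,0,0,0,255]]]'
cat > st.py <<'E'
from h import *
def run(n,f,box):
    c=shot(n); save(c,f); P=cloud(c); z=P[...,2]; hsv=cv2.cvtColor(c['img'],cv2.COLOR_RGB2HSV)
    print(n,c['obs']['eef_pos'].round(1),c['obs']['ee_rot'].round(4))
    R=(P[...,0]>400)&(P[...,0]<680)&(P[...,1]<-150)&(P[...,1]>-350)
    def rect(t,m):
        q=P[m][:,:2].astype(np.float32); print(t,len(q), cv2.minAreaRect(q) if len(q)>5 else '')
    base=R&(z>6)&(z<15)&(hsv[...,2]>70)
    base=cv2.morphologyEx(base.astype(np.uint8),cv2.MORPH_OPEN,np.ones((3,3)))
    l,s=cv2.connectedComponentsWithStats(base)[1:3]
    rect('base',l==1+np.argmax(s[1:,4]))
    rect('plate',R&(z>151)&(z<165))
    # ball: points >32 high away from plate (plate plane found from top-edge pts)
    q=P[R&(z>151)&(z<165)]
    if len(q)>5:
        r=cv2.minAreaRect(q[:,:2].astype(np.float32)); a=np.radians(-13.3); ex=np.array([np.cos(a),np.sin(a)]);
        d=(P[...,:2]-np.array(r[0]))@ex; e=(P[...,:2]-np.array(r[0]))@np.array([-ex[1],ex[0]])
        m=R&(z>20)&(z<50)&(d<-15)&(abs(e)<25); b=P[m]
        print('ball pts',len(b),b.max(0).round(1) if len(b) else '')
        if len(b)>6:
            A=np.c_[2*b[:,:2],np.ones(len(b))]; zz=(b[:,2]-30)**2
            k=np.linalg.lstsq(A,(b[:,:2]**2).sum(1)+zz,rcond=None)[0]; print('sphere',k.round(1),'r',np.sqrt(max(0,k[2]+k[0]**2+k[1]**2)).round(1))
            print('dist to plate',d[m].mean().round(1),e[m].mean().round(1))
run('top','t3.png',None); run('wrist','w3.png',None)
E
python3 st.py
```

```text
t: 13.77
eef_pos: [469.4, -69.9, 278.0]
ee_rot: [3.14, -0.007, 2.925]
force: [0.2, 0.7, -4.0]
width: 0.672
top [469.4 -69.9 278. ] [ 3.1399 -0.007   2.9254]
base 231 ((487.1680603027344, -280.3439025878906), (35.63850784301758, 95.34075164794922), 74.13114929199219)
plate 73 ((594.900390625, -257.18389892578125), (99.24317932128906, 4.8515706062316895), 76.65225982666016)
ball pts 0 
wrist [469.2 -69.  277.6] [ 3.1393 -0.008   2.9258]
base 7255 ((527.3218383789062, -241.520263671875), (130.03219604492188, 158.8724365234375), 76.13043975830078)
plate 122 ((593.411376953125, -254.24923706054688), (69.47626495361328, 4.710058212280273), 75.41571044921875)
ball pts 249 [ 572.5 -237.6   44.5]
sphere [ 5.623000e+02 -2.504000e+02 -3.787423e+05] r 13.1
dist to plate -35.0 -0.5
```

View pics/w3.png

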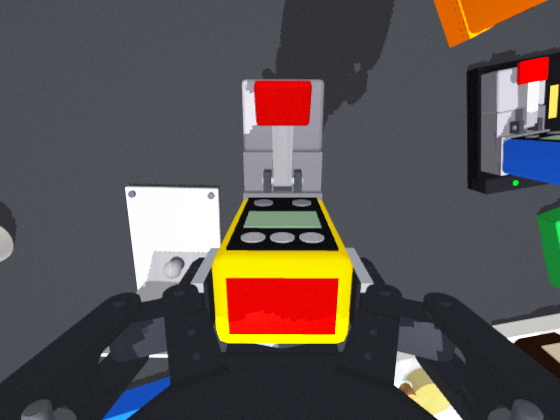

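The stand shows at left, ball at (174,267). The wrist sphere fit gives the ball at (562.3,-250.4), r 13. The base's front edge implies (561.9,-250.0) and the plate (562.9,-249.7), with yaw about -13.6°. These agree. Next is the monitor's offset in the hand.

```bash
python3 - <<'E'
from h import *
c=shot('wrist'); P=cloud(c); z=P[...,2]; o=c['obs']; t=o['eef_pos']; a=o['ee_rot'][2]-np.pi
ex=np.array([np.cos(a),np.sin(a)]); ey=np.array([-ex[1],ex[0]]); print(t,o['ee_rot'],np.degrees(a))
hsv=cv2.cvtColor(c['img'],cv2.COLOR_RGB2HSV)
und=t[2]-110.9
def lo(q): d=q[:,:2]-t[:2]; return np.c_[d@ex,d@ey]
m=np.zeros_like(z,bool); m[130:346,210:355]=1
yel=m&(((hsv[...,0]>20)&(hsv[...,0]<35)&(hsv[...,1]>150))|(hsv[...,0]<8)&(hsv[...,1]>150)); 
top=yel&(abs(z-und-142)<6); q=lo(P[top]); print('top z-und',np.median(z[top]-und),len(q),'x pct',np.percentile(q[:,0],[0,2,98,100]),'y',np.percentile(q[:,1],[0,2,98,100]),cv2.minAreaRect(q.astype(np.float32)))
# tilt: plane fit of top
A=np.c_[q,np.ones(len(q))]; print('tilt',np.linalg.lstsq(A,z[top],rcond=None)[0])
m[:]=0; m[70:195,235:330]=1
sh=m&(abs(z-und-34)<6)&(hsv[...,1]<60); q=lo(P[sh]); print('toe',len(q),np.median(z[sh]-und),np.percentile(q[:,0],[1,99]),np.percentile(q[:,1],[1,99]),cv2.minAreaRect(q.astype(np.float32)))
E
```

```text
[468.93978742 -68.02150469 277.0230735 ] [ 3.13863558 -0.00924552  2.92687706] -12.302297447762912
top z-und 143.04791705558887 12116 x pct [-20.88602603 -20.10023474  18.50931224  20.99541172] y [-29.92002105 -27.17380799  26.00806494  28.9034271 ] ((0.062408447265625, -0.5141582489013672), (58.823360443115234, 41.88112258911133), 89.97130584716797)
tilt [5.26272116e-02 4.60324500e-03 3.08837235e+02]
toe 4750 35.52190652172362 [-98.82566502 -23.35107276] [-27.66403335  27.57995945] ((-61.09727478027344, 0.06397056579589844), (75.97931671142578, 56.35346984863281), 0.024885931983590126)
```

```bash
python3 -m creep '[[[5,-15,10,-0.3,-0.4,-0.7,255],[12,-28,5,0,0,-0.6,255],[14,-30,0,0,0,0,255],[14,-30,0,0,0,0,255],[14,-30,0,0,0,0,255],[14,-22,0,0,0,0,255],[6,-8,0,0,0,0,255],[0,0,0,0,0,0,255]]]'
```

```text
t: 14.58
eef_pos: [550.6, -230.6, 287.8]
ee_rot: [3.138, -0.01, 2.92]
force: [0.8, 0.1, -4.0]
width: 0.67
```

```bash
python3 -m creep '[[[8,-14,0,-0.3,-0.6,-0.9,255],[4,-5,0,0,0,0,255],[0,0,0,0,0,0,255],[0,0,0,0,0,0,255]]]'
```

```text
t: 14.92
eef_pos: [562.7, -246.7, 285.1]
ee_rot: [3.138, -0.005, 2.908]
force: [-0.2, 0.7, -3.9]
width: 0.671
```

```bash
python3 -m creep '[[[-2,-4,-12,-0.2,-0.3,-0.2,255],[0,0,-20,0,0,0,255],[0,0,-20,0,0,0,255],[0,0,-8,0,0,0,255],[0,0,0,0,0,0,255]]]'
```

```text
t: 15.33
eef_pos: [560.2, -245.1, 225.4]
ee_rot: [3.139, 0.002, 2.911]
force: [-0.2, -0.4, -2.7]
width: 0.67
```

```bash
python3 -m creep '[[[1,-5,-10,-0.1,0.1,-0.4,255],[0,-1,-18,0,0.1,0,255],[0,0,-15,0,0.1,0,255],[0,0,-6,0,0,0,255],[0,0,0,0,0,0,255]]]'
```

```text
t: 15.75
eef_pos: [563.2, -251.2, 178.3]
ee_rot: [-3.138, 0.003, 2.905]
force: [-0.4, -0.4, -3.5]
width: 0.674
```

```bash
python3 -m creep '[[[0,0.5,-5,0.2,0.2,0,255],[0,0,-6,0,0,0,255],[0,0,-4,0,0,0,255],[0,0,0,0,0,0,255],[0,0,0,0,0,0,255]]]'
```

```text
t: 16.17
eef_pos: [564.8, -251.8, 165.3]
ee_rot: [-3.139, 0.003, 2.905]
force: [0.3, 0.5, -3.0]
width: 0.669
```

```bash
python3 -m creep '[[[-1.8,1.5,-3,0.1,0.2,0,255],[0,0,-3,0,0,0,255],[0,0,-3,0,0,0,255],[0,0,0,0,0,0,255]]]'; python3 -m creep '[[[0,0,-2,0,0,0,255],[0,0,-2,0,0,0,255],[0,0,0,0,0,0,255]]]'
```

```text
t: 16.5
eef_pos: [563.4, -250.6, 156.7]
ee_rot: [-3.139, 0.001, 2.905]
force: [-1.0, -0.1, -4.6]
width: 0.67
t: 16.75
eef_pos: [563.4, -250.5, 152.3]
ee_rot: [-3.139, 0.0, 2.905]
force: [0.0, 0.2, -4.1]
width: 0.671
```

Aligned with the ball and starting to engage; no contact force. Continuing down gently.

```bash
python3 -m creep '[[[-0.2,0,-2,0,0,0,255],[0,0,-2,0,0,0,255],[0,0,-2,0,0,0,255]]]'; python3 -m creep '[[[-0.2,0,-2,0,0,0,255],[0,0,-2,0,0,0,255],[0,0,0,0,0,0,255]]]'
```

```text
t: 17.0
eef_pos: [563.5, -250.8, 146.3]
ee_rot: [-3.139, 0.001, 2.905]
force: [0.4, -0.2, -3.3]
width: 0.672
t: 17.25
eef_pos: [563.0, -250.6, 141.2]
ee_rot: [-3.139, 0.001, 2.905]
force: [-0.4, -0.1, -3.7]
width: 0.673
```

```bash
python3 -m creep '[[[0,0,-3,0,0,0,255],[0,0,-3,0,0,0,255],[0,0,-2,0,0,0,255]]]'; python3 -m creep '[[[0,0,-2,0,0,0,255],[0,0,-2,0,0,0,255],[0,0,-1,0,0,0,255]]]'
```

```text
t: 17.5
eef_pos: [563.3, -250.8, 133.0]
ee_rot: [-3.139, 0.001, 2.905]
force: [0.1, -0.5, -2.8]
width: 0.674
t: 17.75
eef_pos: [563.1, -250.6, 126.9]
ee_rot: [-3.139, 0.001, 2.905]
force: [-0.1, -0.9, -3.2]
width: 0.676
```

```bash
python3 -m creep '[[[0,0,-2,0,0,0,255],[0,0,-2,0,0,0,255],[0,0,-1,0,0,0,255]]]'
```

```text
t: 18.0
eef_pos: [563.1, -250.6, 121.4]
ee_rot: [-3.139, 0.001, 2.905]
force: [0.3, -0.6, -3.3]
width: 0.669
```

```bash
python3 -m creep '[[[0,0,-1,0,0,0,255],[0,0,-1,0,0,0,255]]]'
```

```text
t: 18.17
eef_pos: [563.4, -250.7, 120.9]
ee_rot: [-3.139, 0.001, 2.905]
force: [-3.8, 3.2, 6.8]
width: 0.669
```

Contact (about 10 N) at TCP 120.9, exactly the predicted seated height. Releasing, rising and checking.

```bash
python3 -m creep '[[[0,0,0,0,0,0,200],[0,0,0,0,0,0,120],[0,0,0,0,0,0,0],[0,0,0,0,0,0,0],[0,0,0,0,0,0,0],[0,0,0,0,0,0,0]]]'
python3 -m creep '[[[0,0,10,0,0,0,0],[0,0,20,0,0,0,0],[0,0,30,0,0,0,0],[0,0,30,0,0,0,0],[-8,2,20,0,0,0,0],[-15,4,0,0,0,0,0],[-10,3,0,0,0,0,0],[0,0,0,0,0,0,0]]]'
python3 - <<'E'
from h import *
c=shot('wrist'); save(c,'w4.png'); P=cloud(c); z=P[...,2]; print(c['obs']['eef_pos'],c['obs']['ee_rot'])
hsv=cv2.cvtColor(c['img'],cv2.COLOR_RGB2HSV); red=((hsv[...,0]<8)|(hsv[...,0]>172))&(hsv[...,1]>150)
R=(abs(P[...,0]-530)<120)&(abs(P[...,1]+245)<90)
yel=(hsv[...,0]>20)&(hsv[...,0]<35)&(hsv[...,1]>150)
m=R&(yel|red)&(z>145)&(z<160); q=P[m]; print('case top',cv2.minAreaRect(q[:,:2].astype(np.float32)),np.median(q[:,2]))
m=R&red&(z<130)&(z>40); q=P[m]; print('pad',cv2.minAreaRect(q[:,:2].astype(np.float32)),np.median(q,0))
m=R&(abs(z-44)<6)&(hsv[...,1]<60); q=P[m]; print('toe',cv2.minAreaRect(q[:,:2].astype(np.float32)),np.median(q[:,2]))
E
```

```text
t: 18.67
eef_pos: [565.0, -251.8, 122.8]
ee_rot: [-3.137, 0.006, 2.905]
force: [0.1, 0.8, -0.8]
width: 1.001
t: 19.33
eef_pos: [531.2, -242.7, 244.1]
ee_rot: [-3.135, 0.01, 2.906]
force: [0.3, -0.4, 0.0]
width: 1.001
[ 531.16192317 -242.7282114   244.06156602] [-3.13542239  0.00981401  2.90570012]
case top ((562.9407348632812, -250.98565673828125), (57.808589935302734, 41.30043029785156), 76.20936584472656) 152.8788471066293
pad ((488.1043701171875, -232.7802276611328), (28.856578826904297, 26.726959228515625), 74.62088775634766) [ 484.99461002 -232.01374602   90.40125763]
toe ((530.2907104492188, -242.65992736816406), (99.0997543334961, 126.6014175415039), 76.35902404785156) 44.70792155673661
```

View pics/w4.png

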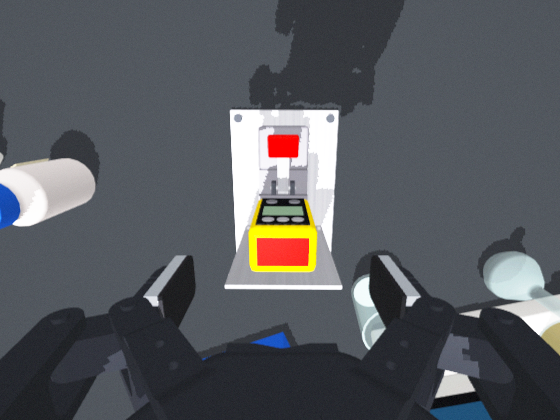

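The wrist view shows yellow on the stand at (283,240), display towards the toe and the pad at (283,146). The case top is 152.9 mm and the toe top 44.7 mm (nominally 152 and 44), so it is seated. Next I close the fingers and line up over the lever, 43 mm ahead of the hinge: (490,-233).

```bash
python3 -m creep '[[[-20,5,0,0.5,0.5,0,255],[-16,4,0,0,0,0,255],[-4,1,-15,0,0,0,255],[0,0,-25,0,0,0,255],[0,0,-25,0,0,0,255],[0,0,-12,0,0,0,255],[0,0,0,0,0,0,255],[0,0,0,0,0,0,255]]]'
```

```text
t: 20.05
eef_pos: [494.2, -234.5, 167.4]
ee_rot: [-3.14, 0.006, 2.905]
force: [0.4, 0.4, 0.3]
width: 0.001
```

```bash
python3 -m creep '[[[-4,1.5,-10,0.1,0.4,0,255],[0,0,-18,0,0,0,255],[0,0,-15,0,0,0,255],[0,0,-8,0,0,0,255],[0,0,0,0,0,0,255]]]'
```

```text
t: 20.47
eef_pos: [492.8, -234.8, 117.9]
ee_rot: [-3.137, 0.004, 2.906]
force: [-1.2, 0.7, -0.3]
width: -0.0
```

```bash
python3 -m creep '[[[-3,2,-5,0.2,0.3,0,255],[0,0,-6,0,0,0,255],[0,0,-5,0,0,0,255],[0,0,-3,0,0,0,255]]]'; python3 -m creep '[[[-0.5,0,-3,0,0,0,255],[0,0,-3,0,0,0,255],[0,0,-3,0,0,0,255]]]'
```

```text
t: 20.8
eef_pos: [491.1, -233.8, 100.2]
ee_rot: [-3.138, 0.001, 2.906]
force: [-0.5, -0.2, 0.5]
width: -0.004
t: 21.05
eef_pos: [491.5, -234.4, 91.9]
ee_rot: [-3.137, 0.003, 2.906]
force: [-0.4, 0.2, 3.5]
width: -0.003
```

```bash
python3 -m creep '[[[-1.5,1.2,-3,0.1,0.2,0,255],[0,0,-3,0,0,0,255],[0,0,-3,0,0,0,255],[0,0,-3,0,0,0,255]]]'; python3 -m creep '[[[-0.8,0.4,-3,0,0,0,255],[0,0,-3,0,0,0,255]]]'
```

```text
t: 21.38
eef_pos: [490.2, -233.9, 79.9]
ee_rot: [-3.136, 0.001, 2.906]
force: [-1.8, -0.8, 3.3]
width: 0.0
t: 21.55
eef_pos: [488.9, -233.5, 73.2]
ee_rot: [-3.136, -0.0, 2.906]
force: [-2.1, -0.2, 3.6]
width: 0.005
```

```bash
python3 -m creep '[[[0.5,0.2,-2,0,0,0,255],[0,0,-2,0,0,0,255]]]'; python3 -m creep '[[[0,0,-1.5,0,0,0,255],[0,0,-1.5,0,0,0,255]]]'
```

```text
t: 21.72
eef_pos: [488.8, -233.2, 68.4]
ee_rot: [-3.136, -0.002, 2.906]
force: [-5.5, 2.9, 22.9]
width: 0.003
t: 21.88
eef_pos: [488.8, -233.3, 68.3]
ee_rot: [-3.136, -0.003, 2.907]
force: [-9.5, 4.1, 22.5]
width: -0.002
```

Hard stop at tip height 60.3 mm (60 expected) with 22 N, so the lever is down. One more small push, then back off upward and look.

```bash
python3 -m creep '[[[0.5,0,-2,0,0,0,255],[0,0,8,0,0,0,255],[0,0,15,0,0,0,255],[0,0,25,0,0,0,255],[-3,0,30,0,0,0,255],[-5,0,30,0,0,0,255],[-10,0,30,0,0,0,255],[0,0,0,0,0,0,255]]]'; python3 -m creep '[[[0,0,20,0,0,0,0],[0,0,10,0,0,0,0],[0,0,0,0,0,0,0],[0,0,0,0,0,0,0]]]'
python3 - <<'E'
from h import *
c=shot('wrist'); save(c,'w5.png'); P=cloud(c); z=P[...,2]; print(c['obs']['eef_pos'],c['obs']['ee_rot'])
hsv=cv2.cvtColor(c['img'],cv2.COLOR_RGB2HSV); red=((hsv[...,0]<8)|(hsv[...,0]>172))&(hsv[...,1]>150)
R=(abs(P[...,0]-530)<120)&(abs(P[...,1]+245)<90); yel=(hsv[...,0]>20)&(hsv[...,0]<35)&(hsv[...,1]>150)
q=P[R&(yel|red)&(z>145)&(z<160)]; print('case top',cv2.minAreaRect(q[:,:2].astype(np.float32)),np.median(q[:,2]))
q=P[R&red&(z<130)&(z>40)]; print('pad',np.median(q,0),np.percentile(q[:,2],[3,97]))
save(shot('top'),'t5.png',(60,90,490,310),1.8)
E
```

```text
t: 22.55
eef_pos: [469.7, -230.4, 208.5]
ee_rot: [-3.141, -0.008, 2.908]
force: [1.0, -1.0, 0.1]
width: 0.001
t: 22.88
eef_pos: [470.7, -230.4, 239.8]
ee_rot: [-3.14, -0.003, 2.907]
force: [0.1, -0.4, 0.2]
width: 0.562
[ 470.71671508 -230.41299959  239.78399783] [-3.14019608 -0.00322319  2.90733432]
case top ((563.020751953125, -250.86358642578125), (57.58089065551758, 41.839599609375), 75.35610961914062) 152.905592309071
pad [ 474.87417987 -229.66431329   61.80335076] [60.18139783 63.19588618]
```

View pics/w5.png

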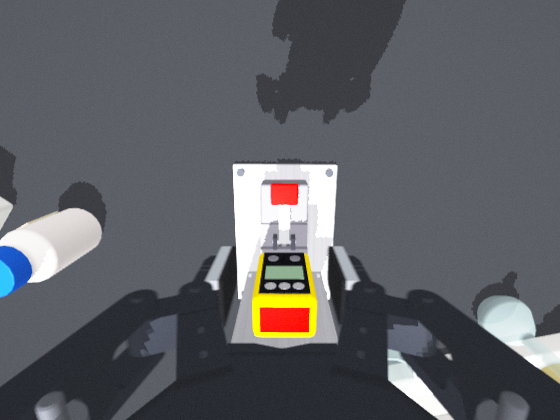

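View pics/t5.png

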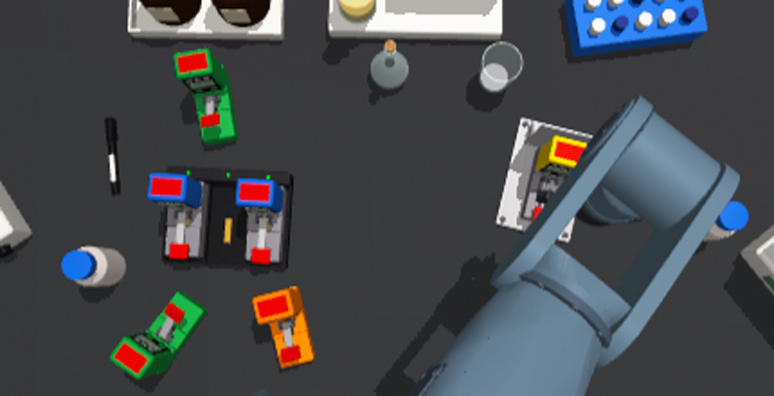

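The lever pad is now at 61.8 mm (61 expected when down; it was 90 when raised). The monitor is seated at (563,-251), both blues are in their bays, and nothing else has moved. The gripper is clear, so I'm handing in.

```bash
python3 -c "
from cell import ctrl
print(ctrl.close_job(), ctrl.get_obs()['t'])"
```

```text
the job is handed in; nothing more can be done
the job is handed in; nothing more can be done
```

The yellow monitor is on the bench stand with its latch fully down, and the job is handed in at about 23 s of the 64 s allowed.

**What I did:** I gripped the monitor front and back to lift it from the middle bay, since its neighbours left no room at the sides. I set it upright on open table and regripped it by the sides, because the stand's back plate leaves no room behind it. I then lowered it onto the ball, where it made contact (about 10 N) exactly at the predicted seated height. After releasing it, I pressed the lever down to its stop with about 22 N.

**Last checks:**

| Check | Measured | Expected |
|---|---|---|
| Case top height | 152.9 mm | 152 mm |
| Toe top height (checked before the latch press) | 44.7 mm | 44 mm |
| Lever pad height | 61.8 mm | 61 mm |

- **Position:** the case centre measured within 1 mm of its expected place over the ball, and the display faces away from the back plate.
- **Surroundings:** both blue monitors are still in their bays, and the other things in view looked undisturbed. The arm partly hid the right-hand bottle in the last top view; the wrist view showed it standing.
- **Gripper:** it was clear of everything at hand-in.

No check failed or disagreed beyond about 1 mm of camera error. The one oddity was a few millimetres of arm drift during moves, which I corrected before each grip, the seating and the press.

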